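Lay the standing brick cheeses on their brown side

TASK

Two brick cheeses stand on end on the ageing plank; each has one broad face brown with rind and the other still white. With closed fingertips push each one over where it stands, so that it ends lying flat on the plank on its brown face with the white face up. Do not grip, lift or carry them, and leave the small round cheese, the jar and the cup undisturbed.

Things in the scene. Friction and masses are not known exactly. Their poses are not given: they have to be found in the camera images.
- plank: fixed pale wooden ageing plank on the steel table, 480 (x) x 1020 (y) x 18 mm thick; origin at the centre of its underside, top face 18 mm above the origin
- cheese_a: brick cheese on the robot's left (+y) half of the plank, at any yaw: rigid block 50 x 80 x 120 mm, about 0.5 kg, standing on a 50 x 80 end. Origin: centre of that end. x axis points out of the white broad face (80 x 120), -x out of the brown one (brown layer 13 mm deep, seen as a strip on the top end and narrow sides); y along the 80 mm width, z up the 120 mm height.
- cheese_b: brick cheese on the robot's right (-y) half of the plank, at any yaw: rigid block 50 x 80 x 120 mm, about 0.5 kg, standing on a 50 x 80 end. Origin: centre of that end. x axis points out of the white broad face (80 x 120), -x out of the brown one (brown layer 13 mm deep, seen as a strip on the top end and narrow sides); y along the 80 mm width, z up the 120 mm height.
- cheese_a_mid (a point): on cheese_a: 60 mm above its standing end, 25 mm inside each broad face; axes as the block's. Pushed near the top of a broad face the block tips and does not slide; past about 23 degrees it falls by itself.
- cheese_b_mid (a point): on cheese_b: 60 mm above its standing end, 25 mm inside each broad face; axes as the block's. Pushed near the top of a broad face the block tips and does not slide; past about 23 degrees it falls by itself.
- round_cheese: bystander: small cream round cheese, 60 mm diameter, 40 mm high, loose on the plank; origin at the centre of its underside
- jar: bystander: amber jar with white cap, 60 mm diameter, 85 mm high, loose on the plank; origin at the centre of its underside
- cup: bystander: blue open cup, 60 mm rim diameter, 70 mm high, loose on the plank; origin at the centre of its underside
Not all that is in view belongs to the job. Leave any green, turquoise or yellow look-alike of the cheese_a alone.

How it is judged:
By the outcome, as a careful person would: the job done as asked, in the order asked, and still so for the second after the job is handed in, with the robot touching nothing.
It also fails if it takes over 40 s, if anything falls off the work surface, if the arm or the gripper's body presses on something with over 40 N, if the wrist force passes 120 N, or if a joint passes its speed limit or range.

ROBOT

A 6-joint arm with a two-finger parallel gripper is mounted at the origin on the work surface. World frame = base frame: x ahead of the robot, y to its left, z up, the work surface at z = 0. Lengths are in mm, angles in rad, forces in N, time in s.
With the tool pointing down it reaches from about 350 to 925 mm from the base axis. Payload 6.4 kg.
Tool frame: the origin (TCP) lies at the very end of the fingers, on their centre line; the grasp point (between the pads) lies 19 mm behind it; z points along the fingers, y is the line along which they close (so a half turn about z gives the same grasp; the last joint's range is limited). The gripper opens to 94 mm and grips with 3 to 60 N. Pads are 16 mm wide; open, the fingers measure 119 mm over their backs; the gripper's body (75 mm by 177 mm) begins 78 mm behind the grasp point.
Start: joints at [-1.282, 0.245, 1.558, -0, 1.339, -0.174], TCP at [290.202, -581.633, 205.455] pointing down, gripper open.
Joint ranges: [-3.13, 3.13], [-1.02, 2.26], [0.13, 2.54], [-0.95, 4.09], [0.21, 2.88], [-2.74, 2.74]. Speed limits (rad/s): [2.57, 2.57, 3.14, 3.14, 3.14, 3.14].

INTERFACE

Orientations are given as a rotation vector (axis times angle).
In Python, from plant import manip gives the robot as it stands.
- The arm moves only by the shell command python3 -m crank 'ROWS' [FORCE]. ROWS is JSON, a list of rows, each a list of 5 numbers: the shift along the world's x, y, z in mm, then the turn about the world's z in rad, then the gripper command: -1 is fully open, 1 is shut, values between are in proportion. In form: [[dx, dy, dz, roll, grip], ...]. A call has exactly 10 rows; each row is the pose to reach, as a shift and turn from the pose commanded when the call began; what a row does not reach only later rows make up. A row lasts 1/8 s, in which the tool goes at most 62.5 mm and 10.7 degrees, less where a joint would pass 70% of its speed; a pose out of reach is approached as far as the arm can. A call with a gripper value outside its range is refused whole. The fingers move at their own pace and stop on an object; FORCE is the grip in N (left out, the last holds). Time passes only in rows, so rows that repeat a pose let the fingers close, or fill a call up. It gives the time, the measured TCP pose, the force, the opening and the grip force at its end, in the units of the state.
- manip.get_obs(): the state, without advancing time (a new reading comes with each control period).
- manip.camera(name): name is "scene" or "top" or "wrist"; returns (picture, depth): 480x640x3 uint8, red, green, blue; 480x640 float32, mm along the optical axis (not along the pixel's ray), 0 where there is no reading.
- manip.get_calibration(name): a dict with "fx", "fy", "cx", "cy" (pixels), "cam_to_world" (4x4, takes a point from camera to world coordinates). Camera axes: x right, y down, z forward; pixel columns grow to the right and rows downward; lengths in mm; the calibration is good to about 2 mm. A picture is of the moment at which its call begins: read the wrist's pose just before it. get_calibration takes no time and is no camera call; for the wrist camera it gives the pose at the moment of the call.
- manip.sign_off(): hands the job in; it is judged then, once.
The state is a dict: "time": time; "q": joint angles; "joint_velocities": joint speeds; "tau": joint torques, N m; "tcp_pos": TCP position; "eef_rot": TCP orientation; "contact_force": force on the tool from outside, world axes, zero at the start; "ft_torque": the same for the moment, N m; "grip_width": finger opening in mm; "grip_force": force on a finger pad.
Only numpy, scipy, OpenCV 4.12 (cv2) and the standard library are available. Lean on these libraries where they do the work, as an engineer would, in place of code of your own. Each camera call takes 0.05 s, during which the arm holds its last target. There are 200 camera calls.

## Working session

There is one attempt and no reset: what is moved stays moved. The work goes in short steps, Python scripts to look and compute and a shell command to move; the robot and the scene stay as the last step left them, time stands still between calls to the robot, and variables do not carry over. Pictures are saved under pics/ and viewed, at most 10 in all, crops included, and the job is handed in when it is done.

```bash
mkdir -p pics; cat > h.py <<'E'
import numpy as np,cv2
from plant import manip
def shot(n,save=None):
    c=manip.get_calibration(n); im,d=manip.camera(n)
    if save: cv2.imwrite('pics/'+save,im[:,:,::-1]); np.savez('pics/'+save+'.npz',im=im,d=d,**c)
    v,u=np.mgrid[:480,:640]
    P=np.stack([(u-c['cx'])/c['fx']*d,(v-c['cy'])/c['fy']*d,d,np.ones_like(d)],-1)@np.array(c['cam_to_world']).T
    P=P[...,:3]; P[d==0]=np.nan
    return im,d,P
E
python3 - <<'E'
from h import *
for n in('top','scene'):
    im,d,P=shot(n,n+'0.png'); np.save('pics/P_'+n,P)
    z=P[...,2]; m=((z>35)&(z<175)).astype(np.uint8)
    k,l,s,c=cv2.connectedComponentsWithStats(m)
    if n=='top':
      for i in range(1,k):
        if s[i,4]>60:
            q=P[l==i]; t=q[q[:,2]>np.nanmax(q[:,2])-6]
            print(s[i],q[:,2].max().round(),t[:,:2].mean(0).round(),[np.round(x) for x in cv2.minAreaRect(t[:,:2].astype(np.float32))], np.median(im[l==i],0))
E
```

```text
[ 88 182  44  38 906] 129.0 [563. 613.] [array([561., 612.]), array([77., 48.]), np.float64(46.0)] [ 15. 131. 130.]
[232 186  36  27 807] 146.0 [572. 245.] [array([571., 245.]), array([47., 77.]), np.float64(9.0)] [188. 173. 158.]
[386 197  33  38 814] 150.0 [ 535. -151.] [array([ 535., -147.]), array([41., 46.]), np.float64(6.0)] [181.5 165.5 152.5]
[150 206  26  22 316] 98.0 [514. 476.] [array([519., 474.]), array([51., 54.]), np.float64(35.0)] [20. 47. 93.]
[ 86 242  40  35 979] 129.0 [405. 619.] [array([407., 618.]), array([75., 48.]), np.float64(19.0)] [189. 155.   0.]
[494 253  31  23 548] 112.0 [ 413. -439.] [array([ 414., -439.]), array([46., 47.]), np.float64(70.0)] [183.  173.5 162. ]
[328 270  22  23 397] 69.0 [365.  10.] [array([361.,  11.]), array([44., 50.]), np.float64(77.0)] [212. 185. 144.]
[162 313  43  33 860] 129.0 [232. 410.] [array([233., 411.]), array([76., 49.]), np.float64(64.0)] [ 40. 125.  60.]
[  50  328   88   75 5071] 165.0 [143. 630.] [array([146., 632.]), array([145., 151.]), np.float64(71.0)] [201. 174. 133.]
[   0  411  128   69 4619] 72.0 [-83. 646.] [array([-73., 711.]), array([167., 303.]), np.float64(1.0)] [181. 174. 174.]
[163 468  32  12 352] 60.0 [-147.  412.] [array([-146.,  419.]), array([75., 21.]), np.float64(88.0)] [192.  186.  173.5]
```

View pics/top0.png

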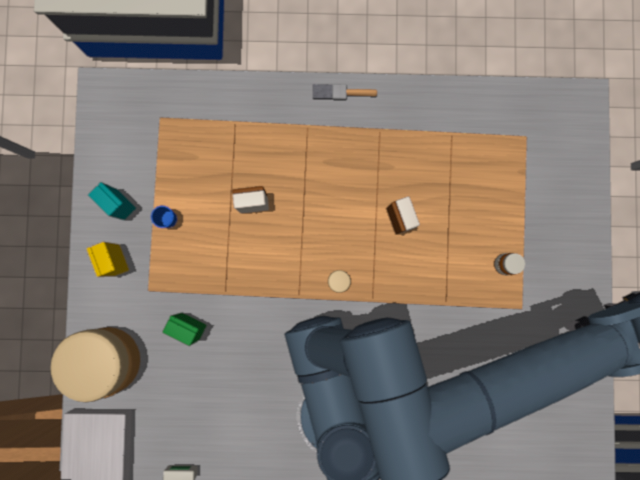

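View pics/scene0.png

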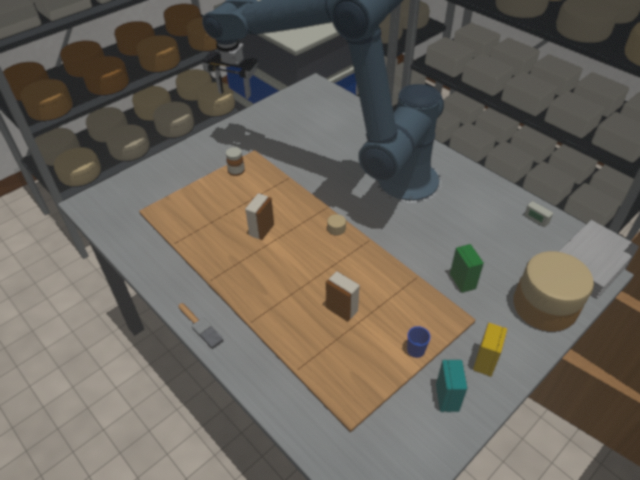

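The top view shows cheese_a at (250,199) with its brown face towards +x, away from the robot. Cheese_b is at (403,216) with its brown face towards +y, to the left. The jar is at (510,264), the round cheese at (339,281) and the cup at (164,217). The scene view agrees.

```bash
python3 - <<'E'
import numpy as np,cv2
P=np.load('pics/P_top.npy'); im=np.load('pics/top0.png.npz')['im'].astype(float)
for n,(u0,u1,v0,v1) in dict(a=(222,280,175,225),b=(376,430,185,245)).items():
    p=P[v0:v1,u0:u1].reshape(-1,3); c=im[v0:v1,u0:u1].reshape(-1,3)
    pl=np.nanmedian(p[:,2]); 
    t=(p[:,2]>128); q=p[t].astype(np.float32); top=np.median(q[:,2])
    t2=t&(abs(p[:,2]-top)<8); q=p[t2].astype(np.float32); w=c[t2].mean(1)
    print(n,'plank',pl,'top',top,len(q),cv2.minAreaRect(q[:,:2]),q[:,:2].mean(0))
    wh=q[w>130];br=q[w<=130]; print('white',wh.mean(0),len(wh),'brown',br.mean(0),len(br))
E
python3 -c "
from plant import manip
o=manip.get_obs();print(o)"
```

```text
{'time': 0.1, 'q': array([-1.28209087e+00,  2.45732511e-01,  1.55885603e+00, -1.65711544e-05,
        1.33870392e+00, -1.74115928e-01]), 'joint_velocities': array([ 0.00135972, -0.00134543, -0.00113923, -0.00086154, -0.00153921,
       -0.00105563]), 'tau': array([-5.09433848e-04, -4.16914737e+01, -3.15525806e+01,  6.86003594e-02,
        3.09904735e-02, -5.79042990e-05]), 'tcp_pos': array([ 290.04744771, -581.10700033,  204.48244789]), 'eef_rot': array([-3.05619752e+00, -7.20143752e-01,  1.78085996e-04]), 'contact_force': array([-0.2480557 ,  0.16697907,  0.18338508]), 'ft_torque': array([-0.07273536,  0.02489013,  0.01261658]), 'grip_force': 0.0, 'grip_width': 94.19059723271658}Traceback (most recent call last):
  File "<stdin>", line 8, in <module>
cv2.error: OpenCV(4.12.0) /io/opencv/modules/imgproc/src/convhull.cpp:143: error: (-215:Assertion failed) total >= 0 && (depth == CV_32F || depth == CV_32S) in function 'convexHull'
```

```bash
python3 - <<'E'
import numpy as np,cv2
P=np.load('pics/P_top.npy'); im=np.load('pics/top0.png.npz')['im'].astype(float)
for n,(u0,u1,v0,v1) in dict(a=(222,280,175,225),b=(376,430,185,245)).items():
    p=P[v0:v1,u0:u1].reshape(-1,3); c=im[v0:v1,u0:u1].reshape(-1,3)
    t=(p[:,2]>128); top=np.median(p[t,2])
    t2=t&(abs(p[:,2]-top)<8); q=p[t2]; w=c[t2].mean(1)
    print(n,'plank',np.nanmedian(p[:,2]),'top',top,len(q),cv2.minAreaRect(np.ascontiguousarray(q[:,:2],np.float32)),q.mean(0))
    wh=q[w>130];br=q[w<=130]; print('white',wh.mean(0),len(wh),'brown',br.mean(0),len(br))
E
```

```text
a plank 20.102539505950062 top 137.59327147066722 618 ((571.4454956054688, 246.00067138671875), (50.90314865112305, 80.19862365722656), 7.743304252624512) [570.62249386 245.50773965 137.61504267]
white [565.30347615 244.95648232 137.63227864] 454 brown [585.34709167 247.03378128 137.56732846] 164
b plank 20.122680217635434 top 137.98685472443594 617 ((535.6265258789062, -151.75210571289062), (79.88587951660156, 50.30034637451172), 20.796810150146484) [ 535.14705372 -151.36026389  137.91959726]
white [ 538.12735587 -158.20729399  138.11666422] 432 brown [ 528.18764545 -135.37152331  137.45941927] 185
```

```bash
python3 -m crank '[[34,45,0,-0.02,1],[68,90,0,-0.04,1],[102,135,0,-0.06,1],[136,180,0,-0.08,1],[170,225,0,-0.1,1],[204,270,0,-0.1,1],[238,316,0,-0.1,1],[271,363,0,-0.1,1],[271,363,0,-0.1,1],[271,363,0,-0.1,1]]' 20
```

```text
time: 1.35
tcp_pos: [560.8, -218.9, 205.0]
eef_rot: [-3.09, -0.567, 0.001]
contact_force: [-0.4, 0.4, 0.5]
grip_width: 0.7
grip_force: 0.0
```

```bash
python3 -m crank '[[0,0,-45,0,1],[0,0,-87,0,1],[-4,11,-87,0,1],[-7,19,-87,0,1],[-10,26,-87,0,1],[-12,32,-87,0,1],[-14,37,-87,0,1],[-16,43,-87,0,1],[-18,48,-87,0,1],[-18,48,-87,0,1]]'
python3 -c "
from h import *
im,d,P=shot('scene','s1.png')
im2,d,P=shot('top');cv2.imwrite('pics/s1.png',np.hstack([im[130:330,180:480],im2[130:330,280:580]])[:,:,::-1])"
```

```text
time: 2.6
tcp_pos: [543.0, -170.1, 118.2]
eef_rot: [-3.089, -0.567, 0.001]
contact_force: [0.1, -0.2, -0.5]
grip_width: 0.5
grip_force: 0.3
```

View pics/s1.png

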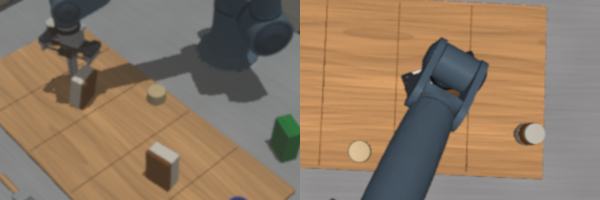

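The left half of the picture shows the fingertips on cheese_b's white face at about (80,85), with the block starting to tilt. I'll keep pushing.

```bash
python3 -m crank '[[-2,6,0,0,1],[-4,12,0,0,1],[-7,18,0,0,1],[-9,24,0,0,1],[-11,29,0,0,1],[-13,34,0,0,1],[-15,39,0,0,1],[-15,39,0,0,1],[-15,39,0,0,1],[-15,39,0,0,1]]'
python3 -c "
from h import *
im,d,P=shot('scene');im2,d,P=shot('top');cv2.imwrite('pics/s2.png',np.hstack([im[130:330,180:480],im2[130:330,280:580]])[:,:,::-1])"
```

```text
time: 3.95
tcp_pos: [528.3, -131.8, 118.5]
eef_rot: [3.09, 0.566, 0.0]
contact_force: [1.0, -0.5, -1.0]
grip_width: 0.6
grip_force: 0.0
```

View pics/s2.png

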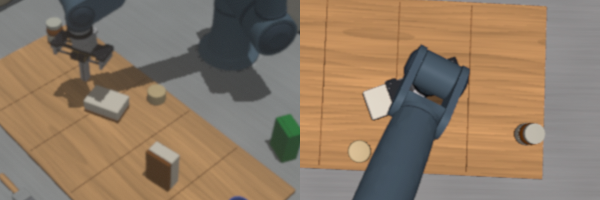

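Cheese_b lies flat with its white face up, at about (105,103). Next is cheese_a.

```bash
python3 -m crank '[[0,0,50,0,1],[0,0,87,0,1],[-3,46,87,-0.04,1],[-6,92,87,-0.08,1],[-10,140,87,-0.12,1],[-14,190,87,-0.16,1],[-18,240,87,-0.2,1],[-21,300,87,-0.232,1],[-24,350,87,-0.232,1],[-24,369,87,-0.232,1]]'
python3 -m crank '[[0,0,-45,0,1],[0,0,-87,0,1],[0,0,-87,0,1],[10,1,-87,0,1],[20,3,-87,0,1],[28,4,-87,0,1],[34,5,-87,0,1],[40,5,-87,0,1],[46,6,-87,0,1],[52,7,-87,0,1]]'
```

```text
time: 5.3
tcp_pos: [503.7, 239.4, 205.4]
eef_rot: [3.134, 0.21, -0.0]
contact_force: [0.6, -0.4, -0.8]
grip_width: 0.6
grip_force: 0.0
time: 6.55
tcp_pos: [556.5, 244.4, 118.5]
eef_rot: [3.135, 0.205, -0.0]
contact_force: [-1.2, 0.0, 0.7]
grip_width: 0.5
grip_force: 0.6
```

```bash
python3 -m crank '[[6,1,0,0,1],[12,2,0,0,1],[18,2,0,0,1],[24,3,0,0,1],[29,4,0,0,1],[34,5,0,0,1],[39,5,0,0,1],[39,5,0,0,1],[39,5,0,0,1],[39,5,0,0,1]]'
python3 -c "
from h import *
im,d,P=shot('scene');im2,d,P=shot('top');cv2.imwrite('pics/s3.png',np.hstack([im[130:380,150:450],im2[100:350,150:450]])[:,:,::-1])"
```

```text
time: 7.8
tcp_pos: [595.0, 249.4, 118.4]
eef_rot: [3.135, 0.205, -0.0]
contact_force: [0.4, -0.4, -0.5]
grip_width: 0.3
grip_force: 0.0
```

View pics/s3.png

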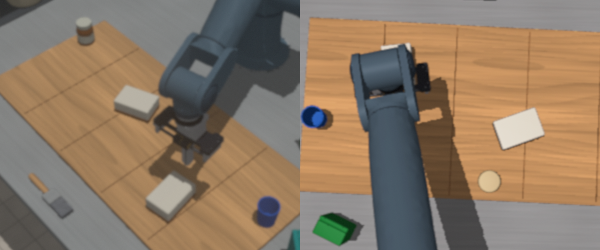

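Both cheeses lie white face up, cheese_b at (135,103) and cheese_a at (170,195), and the bystanders haven't moved. I'll retreat, check once more and sign off.

```bash
python3 -m crank '[[0,0,45,0,1],[0,0,90,0,1],[-30,-20,110,0,1],[-60,-60,110,0,1],[-90,-100,110,0,1],[-100,-140,110,0,1],[-100,-150,110,0,1],[-100,-150,110,0,1],[-100,-150,110,0,1],[-100,-150,110,0,1]]'
python3 -c "
from h import *
im,d,P=shot('scene');im2,d,P=shot('top')
for n,p in dict(a=P[130:215,215:290],b=P[185:255,340:425]).items():
    q=p[(p[...,2]>55)&(p[...,2]<85)];print(n,len(q),q.mean(0),q[:,2].std(),cv2.minAreaRect(np.ascontiguousarray(q[:,:2],np.float32)))
cv2.imwrite('pics/s4.png',np.hstack([im[130:380,150:450],im2[100:350,150:550]])[:,:,::-1])"
```

```text
time: 9.15
tcp_pos: [495.4, 100.2, 228.3]
eef_rot: [-3.135, -0.207, 0.001]
contact_force: [1.1, 0.6, 1.1]
grip_width: 0.8
grip_force: 0.0
a 1355 [662.15977139 257.92806795  67.6814061 ] 3.3775194003819635 ((662.93359375, 258.54608154296875), (121.40771484375, 81.15747833251953), 6.981273651123047)
b 1331 [502.63823942 -66.88921064  68.11965004] 3.5696250300400125 ((503.23321533203125, -66.05404663085938), (80.04306030273438, 121.13153076171875), 20.546741485595703)
```

View pics/s4.png

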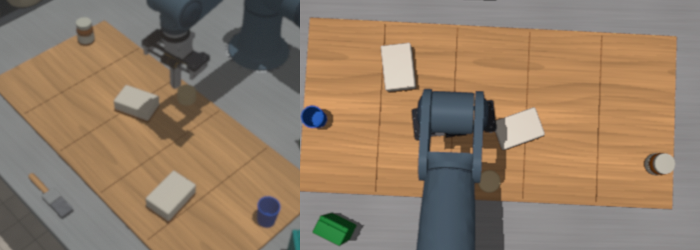

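Both cheeses lie flat at a height of 68 mm with the white face up, at (398,67) and (520,128) in the right half of the picture. The cup, jar and round cheese are where they were.

```bash
python3 -c "
from plant import manip
print(manip.sign_off())"
```

```text
the job is handed in; nothing more can be done
None
```

Both brick cheeses were pushed over where they stood and lie flat on their brown faces, white side up; the round cheese, jar and cup were not disturbed, and the job was handed in after about 9 s of the 40 s allowed.

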